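# Load a job's tool holders from the cart rack into the coloured pots

### The arm

A 7-joint arm with a two-finger parallel gripper is mounted at the origin on the work surface. World frame = base frame: x ahead of the robot, y to its left, z up, the work surface at z = 0. Lengths are in m, angles in rad, forces in N, time in s.
With the tool pointing down it reaches from about 0.4 to 0.9 m from the base axis. Payload 5.5 kg.
Tool frame: the origin (TCP) lies midway between the tips of the shut fingers; the grasp point (between the pads) lies 19 mm behind it (ctrl.grasp_offset is the distance from the TCP to the grasp point, in m); z points along the fingers, y is the line along which they close (so a half turn about z gives the same grasp; the last joint's range is limited). The gripper opens to 92 mm and grips with 3 to 60 N. Pads are 19 mm wide; open, the fingers measure 130 mm over their backs; the gripper's body (75 mm by 190 mm) begins 47 mm behind the grasp point.
Start: joints at [1.49, 0.501, -0.427, 1.55, 0.221, 1.138, -0.21], TCP at [0.219, -0.612, 0.193] pointing down, gripper open.
Joint ranges: [-2.88, 2.88], [-0.31, 2.03], [-1.54, 1.56], [0.2, 2.42], [-1.41, 4.55], [0.19, 2.02], [-2.57, 2.57]. Speed limits (rad/s): [2.57, 2.57, 3.14, 3.14, 3.14, 3.14, 3.14].

### API

Orientations are given as a rotation vector (axis times angle).
In Python, from cell import readout, eyes, ticket, ctrl gives the robot as it stands.
- The arm moves only by the tool servo_tool, never from a script. Its argument "rows" is a list of rows, each a list of 2 entries, a list of its own where there are three numbers: the shift along the tool's x, y, z each as a share of 10 cm, from -1 to 1, then the turn, a rotation vector about the tool's x, y, z each as a share of 180 degrees, from -1 to 1. In form: [[[dx, dy, dz], [rx, ry, rz]], ...]. A call has 1 to 8 rows; each row shifts and turns the commanded pose from where the row before left it, along the tool's axes as they then stand; what a row does not reach is not made up. A row lasts 1/8 s, in which the tool goes at most 62.5 mm and 10.7 degrees, less where a joint would pass 70% of its speed; a pose out of reach is approached as far as the arm can. A call with a number of a shift or a turn outside -1 to 1 is refused whole. A call with a gripper value outside its range is refused whole. "gripper" is the closure, from 0 (fully open) to 1 (shut), set as the call begins (left out, the last holds). The fingers move at their own pace and stop on an object; "force" is the grip in N (left out, the last holds). Time passes only in rows, so rows that do not move let the fingers close. It gives the time, the measured TCP pose, the force, the opening and the grip force at its end, in the units of the state.
- readout.get_obs(): the state, without advancing time (a new reading comes with each control period).
- eyes.grab_frame(name): name is "scene" or "top"; returns the picture (480x640x3 uint8, red, green, blue); there is no depth.
- eyes.get_calibration(name): a dict with "intrinsics" (3x3 intrinsics, pixels), "dist" ([k1, k2, p1, p2, k3] as OpenCV has them; the pictures are not rectified), "extrinsics" (4x4, takes a point from camera to world coordinates). Camera axes: x right, y down, z forward; pixel columns grow to the right and rows downward; lengths in m; the calibration is good to about 2 mm. A picture is of the moment at which its call begins. get_calibration takes no time and is no camera call.
- ticket.finish_job(): hands the job in; it is judged then, once.
The state is a dict: "time_s": time; "qpos": joint angles; "joint_velocities": joint speeds; "joint_torque": joint torques, N m; "tcp_pos": TCP position; "ee_rot": TCP orientation; "contact_force": force on the tool from outside, world axes, zero at the start; "torque": the same for the moment, N m; "grip_width": finger opening in m; "gripper_force": force on a finger pad.
Only numpy, scipy, OpenCV 4.12 (cv2) and the standard library are available. Lean on these libraries where they do the work, as an engineer would, in place of code of your own. Each camera call takes 0.05 s, during which the arm holds its last target. There are 200 camera calls.

### The job

The four tool holders with a red, yellow, blue and white band stand mixed up in the wooden cart rack; move each one into the pot of its own colour on the other rack, one after another in the order in which the job uses them: red first, then yellow, then blue, then white. Lower each holder taper first, upright, until its flange rests on the rim of the pot before letting go; do not drop it in. Leave the spare holder with the black band standing where it is in the cart rack.

Things in the scene. Friction and masses are not known exactly. Their poses are not given: they have to be found in the camera images.
- holder_red: Steel tool holder with red flange band, 450 g, taper down in a wooden rack (5 holes in line, 80 mm apart). Origin: taper tip (22 mm above table); z up. Above it, mm: taper to 48 (dia 17 to 31), flange 48-68 (dia 50, rests on the rack's top), neck to 80 (dia 28), dark round collet nut 80-104 (dia 34: grip here), pointed brass-coloured spot drill to about 126. 2.5 mm play in hole
- holder_yellow: Steel tool holder with yellow flange band, 450 g, taper down in a wooden rack (5 holes in line, 80 mm apart). Origin: taper tip (22 mm above table); z up. Above it, mm: taper to 48 (dia 17 to 31), flange 48-68 (dia 50, rests on the rack's top), neck to 80 (dia 28), dark round collet nut 80-104 (dia 34: grip here), thick steel end mill to about 126. 2.5 mm play in hole
- holder_blue: Steel tool holder with blue flange band, 450 g, taper down in a wooden rack (5 holes in line, 80 mm apart). Origin: taper tip (22 mm above table); z up. Above it, mm: taper to 48 (dia 17 to 31), flange 48-68 (dia 50, rests on the rack's top), neck to 80 (dia 28), dark round collet nut 80-104 (dia 34: grip here), thin copper ball-nose cutter to about 126. 2.5 mm play in hole
- holder_white: Steel tool holder with white flange band, 450 g, taper down in a wooden rack (5 holes in line, 80 mm apart). Origin: taper tip (22 mm above table); z up. Above it, mm: taper to 48 (dia 17 to 31), flange 48-68 (dia 50, rests on the rack's top), neck to 80 (dia 28), dark round collet nut 80-104 (dia 34: grip here), square brass-coloured tap to about 126. 2.5 mm play in hole
- pot_red: Red pot: fixed red plastic block, 60 mm cube, with an upright through hole of 36 mm diameter in its middle. Origin: centre of its underside, 10 mm above the table; z up. Rim 60 mm above the origin. The pots stand in a straight row along their y, 80 mm apart. A seated holder rests its flange on the rim, its origin 12 mm above the pot's origin.
- pot_yellow: Yellow pot: fixed yellow plastic block, 60 mm cube, with an upright through hole of 36 mm diameter in its middle. Origin: centre of its underside, 10 mm above the table; z up. Rim 60 mm above the origin. The pots stand in a straight row along their y, 80 mm apart. A seated holder rests its flange on the rim, its origin 12 mm above the pot's origin.
- pot_blue: Blue pot: fixed blue plastic block, 60 mm cube, with an upright through hole of 36 mm diameter in its middle. Origin: centre of its underside, 10 mm above the table; z up. Rim 60 mm above the origin. The pots stand in a straight row along their y, 80 mm apart. A seated holder rests its flange on the rim, its origin 12 mm above the pot's origin.
- pot_white: White pot: fixed white plastic block, 60 mm cube, with an upright through hole of 36 mm diameter in its middle. Origin: centre of its underside, 10 mm above the table; z up. Rim 60 mm above the origin. The pots stand in a straight row along their y, 80 mm apart. A seated holder rests its flange on the rim, its origin 12 mm above the pot's origin.
- holder_spare: Spare holder with a black flange band and a short black stub (top 118 mm above its origin), otherwise the same in size and origin as the coloured holders, standing in the same row of the wooden rack. It stays where it is.
Things that resemble listed ones, but are neither listed nor needed, are in the scene too. What is shaped like the holder_red but green is not meant.

How it is judged:
By the outcome, as a careful person would: the job done as asked, in the order asked, and still so for the second after the job is handed in, with the robot touching nothing.
It also fails if it takes over 112 s, if anything falls off the work surface, if the arm or the gripper's body presses on something with over 40 N, if the wrist force passes 120 N, or if a joint passes its speed limit or range.

## Working session

There is one attempt and no reset: what is moved stays moved. The work goes in short steps, Python scripts to look and compute and a tool call to move; the robot and the scene stay as the last step left them, time stands still between calls to the robot, and variables do not carry over. Pictures are saved under pics/ and viewed, at most 14 in all, crops included, and the job is handed in when it is done.

Besides the shell and the picture viewer there is one more tool, called after "Call:" by a JSON object that holds its "op" and its "data". servo_tool: Moves the arm, as the interface text tells. Its arguments: {"type":"object","properties":{"rows":{"type":"array"},"gripper":{"type":"number"},"force":{"type":"number"}},"required":["rows"]}

```bash
mkdir -p pics; ls
python3 - <<'E'
from cell import readout, eyes, ticket, ctrl
import cv2,numpy as np
np.set_printoptions(precision=4,suppress=True)
o=readout.get_obs(); print(o, ctrl.grasp_offset)
for n in("scene","top"):
    im=eyes.grab_frame(n); cv2.imwrite(f"pics/{n}0.png",im[...,::-1])
    c=eyes.get_calibration(n); print(n,c)
E
```

```text
pics
{'time_s': 0.0, 'qpos': array([ 1.4902,  0.5019, -0.4268,  1.5515,  0.2208,  1.1383, -0.2103]), 'joint_velocities': array([-0.    ,  0.001 , -0.0008,  0.0014, -0.0002,  0.    ,  0.0004]), 'joint_torque': array([ -0.0004, -56.6586,  -5.8166, -27.9109,  -0.0688,   0.0306,
         0.0002]), 'tcp_pos': array([ 0.2188, -0.6112,  0.1922]), 'ee_rot': array([-3.0933, -0.5371,  0.0004]), 'contact_force': array([-0.38  , -0.0614, -0.2806]), 'torque': array([-0.003 , -0.0036,  0.0288]), 'gripper_force': 0.0, 'grip_width': 0.09165679178015036} 0.0188
scene {'intrinsics': array([[434.2932,   0.    , 312.4358],
       [  0.    , 434.2932, 234.7913],
       [  0.    ,   0.    ,   1.    ]]), 'dist': array([-0.105,  0.   ,  0.   ,  0.   ,  0.   ]), 'extrinsics': array([[-0.2188,  0.6003, -0.7692,  1.0909],
       [ 0.9755,  0.1176, -0.1857,  0.1429],
       [-0.021 , -0.7911, -0.6114,  0.4692],
       [ 0.    ,  0.    ,  0.    ,  1.    ]])}
top {'intrinsics': array([[561.3765,   0.    , 321.8552],
       [  0.    , 561.3765, 232.6317],
       [  0.    ,   0.    ,   1.    ]]), 'dist': array([-0.1144,  0.    ,  0.    ,  0.    ,  0.    ]), 'extrinsics': array([[-0.0236, -0.9883,  0.1504,  0.4167],
       [-0.9993,  0.0275,  0.0234,  0.0027],
       [-0.0272, -0.1497, -0.9884,  0.9686],
       [ 0.    ,  0.    ,  0.    ,  1.    ]])}
```

View pics/top0.png

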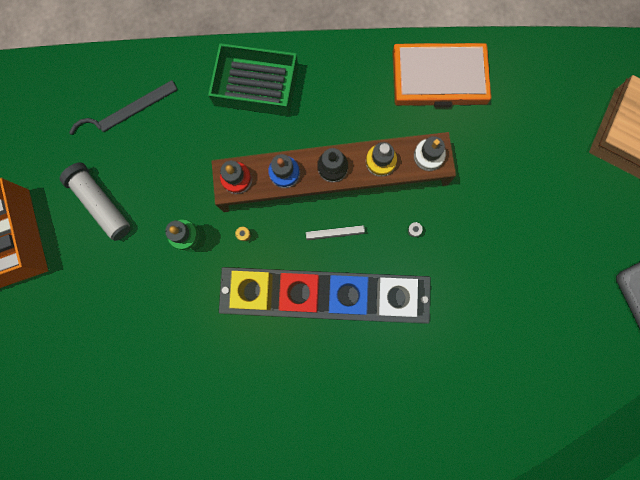

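View pics/scene0.png

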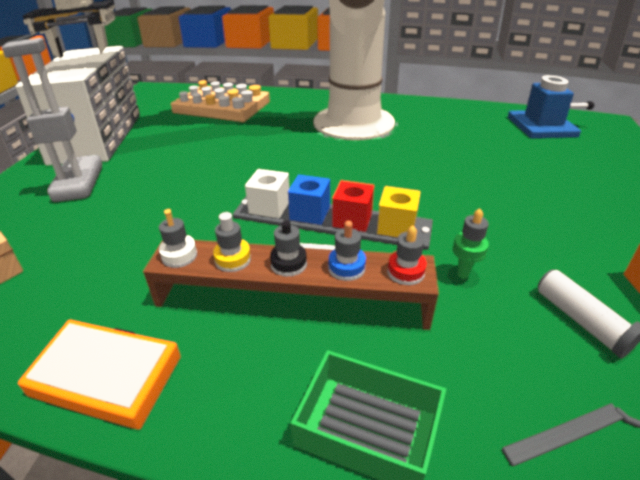

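Run:
```python
import cv2,numpy as np
t=cv2.imread("pics/top0.png");s=cv2.imread("pics/scene0.png")
a=cv2.resize(t[125:325,205:465],None,fx=3,fy=3,interpolation=cv2.INTER_CUBIC); cv2.imwrite("pics/crop_t.png",cv2.resize(a,(780,600)))
b=cv2.resize(s[160:310,140:440],(800,400),interpolation=cv2.INTER_CUBIC);cv2.imwrite("pics/crop_s.png",b)
```

```text
(no output)
```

View pics/crop_t.png

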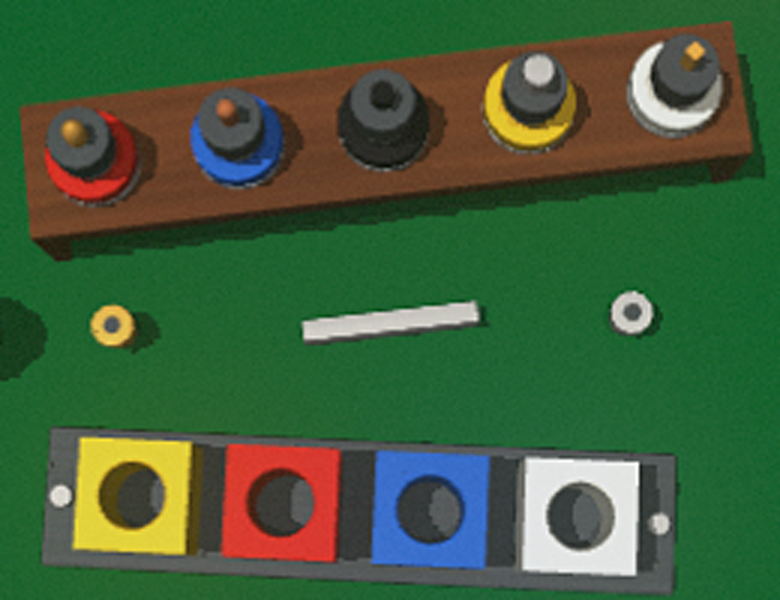

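View pics/crop_s.png

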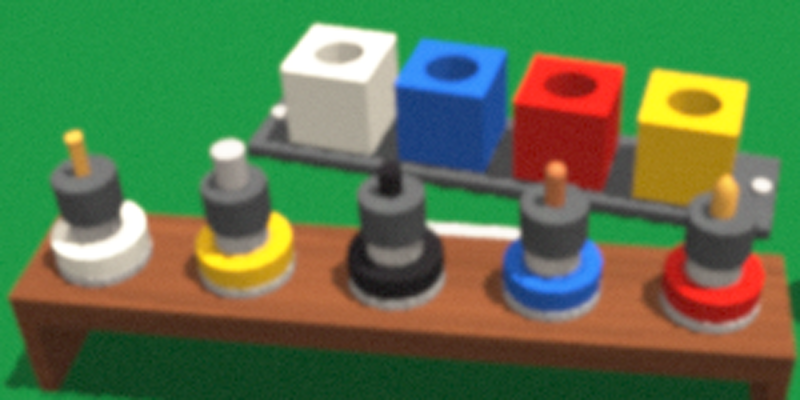

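```bash
cat > fit.py <<'E'
import cv2,numpy as np
from scipy.optimize import minimize
from cell import eyes
CAL={n:eyes.get_calibration(n) for n in("top","scene")}
def proj(P,n):
    c=CAL[n];W=np.linalg.inv(c["extrinsics"])
    p,_=cv2.projectPoints(np.asarray(P,float),cv2.Rodrigues(W[:3,:3])[0],W[:3,3],c["intrinsics"],c["dist"]);return p[:,0]
S=4
def hull(P,n,val,m,off):
    h=cv2.convexHull(((proj(P,n)-off+.5)*S*16-8).astype(np.int32).reshape(-1,1,2));cv2.fillConvexPoly(m,h,val,shift=4)
a=np.linspace(0,2*np.pi,40,endpoint=False)
def cyl(x,y,z0,z1,r): return [(x+r*np.cos(t),y+r*np.sin(t),z) for z in(z0,z1) for t in a]
def cube(x,y,z0,z1,w,yaw): return [(x+(i*np.cos(yaw)-j*np.sin(yaw))*w,y+(i*np.sin(yaw)+j*np.cos(yaw))*w,z) for z in(z0,z1) for i in(-1,1) for j in(-1,1)]
def mask(im,col):
    h,s,v=[x.astype(int) for x in cv2.split(cv2.cvtColor(im,cv2.COLOR_BGR2HSV))]
    if col=="red": m=((h<7)|(h>172))&(s>170)&(v>90)
    if col=="yellow": m=(h>20)&(h<34)&(s>140)&(v>90)
    if col=="blue": m=(h>100)&(h<125)&(s>130)&(v>70)
    if col=="white": m=(s<45)&(v>140)
    return m.astype(np.uint8)
def pix(n,u,v,z):
    c=CAL[n];q=cv2.undistortPoints(np.array([[[u,v]]],float),c["intrinsics"],c["dist"])[0,0]
    d=c["extrinsics"][:3,:3]@np.r_[q,1];o=c["extrinsics"][:3,3];return (o+d*(z-o[2])/d[2])[:2]
def fit(ims,col,draw,x0,ncol=2,H=45):
    data=[]
    for n,im in ims.items():
        ctr=proj([(x0[0],x0[1],.08)],n)[0];off=np.round(ctr-H)
        x,y=off.astype(int);crop=im[y:y+2*H,x:x+2*H]
        m=mask(crop,col)
        A=np.zeros((2*H*S,)*2,np.uint8);draw(A,n,off,x0,7);A=cv2.resize(A,(2*H,2*H),interpolation=cv2.INTER_AREA)
        data.append((n,off,cv2.GaussianBlur(m.astype(float)*(cv2.dilate(A,np.ones((9,9)))>0),(0,0),1)))
    def cost(p):
        e=0
        for n,off,m in data:
            A=np.zeros((2*H*S,)*2,np.uint8);draw(A,n,off,p)
            A=cv2.resize(A.astype(np.float32),(2*H,2*H),interpolation=cv2.INTER_AREA)
            e+=np.sum((cv2.GaussianBlur(A,(0,0),1)-m)**2)/m.sum()
        return e
    sim=np.array([x0]+[np.array(x0)+d for d in np.eye(len(x0))*([.004,.004,.06][:len(x0)])])
    r=minimize(cost,x0,method="Nelder-Mead",options=dict(initial_simplex=sim,xatol=5e-5,fatol=1e-5));return r.x,r.fun
def dh(dz=0):
    def draw(A,n,off,p,g=0):
        x,y=p[:2];hull(cyl(x,y,.076,.09,.025),n,1,A,off);hull(cyl(x,y,.09,.102,.014),n,0,A,off);hull(cyl(x,y,.102,.126,.017),n,0,A,off)
    return draw
def dp(A,n,off,p,g=0):
    x,y,w=p;hull(cube(x,y,.01,.07,.03,w),n,1,A,off)
    if g==0: pass
E
python3 - <<'E'
from fit import *
ims={n:cv2.imread(f"pics/{n}0.png") for n in("top","scene")}
px=dict(red=(235,177),blue=(284,171),yellow=(381,158),white=(431,153))
pp=dict(yellow=(249,290),red=(298,293),blue=(348,295),white=(398,297))
for k in px:
    for nn in (("top",),("scene",),("top","scene")):
        r,f=fit({n:ims[n] for n in nn},k,dh(),pix("top",*px[k],.09)); print("H",k,nn,r.round(4),round(f,3))
# pots: hole masks are uncertain, fill them
import fit as F
om=F.mask
def fm(im,c):
    m=om(im,c); cs,_=cv2.findContours(m,cv2.RETR_EXTERNAL,cv2.CHAIN_APPROX_NONE); big=max(cs,key=cv2.contourArea)
    o=np.zeros_like(m);cv2.drawContours(o,[big],-1,1,-1);return o
F.mask=fm
for k in pp:
    for nn in (("top",),("scene",),("top","scene")):
        r,f=fit({n:ims[n] for n in nn},k,dp,[*pix("top",*pp[k],.07),0.05],H=55); print("P",k,nn,r.round(4),round(f,3))
E
```

```text
H red ('top',) [0.6488 0.1639] 0.083
H red ('scene',) [0.6424 0.1631] 0.043
H red ('top', 'scene') [0.6471 0.1633] 0.286
H blue ('top',) [0.6563 0.084 ] 0.039
H blue ('scene',) [0.6501 0.0827] 0.054
H blue ('top', 'scene') [0.6543 0.0835] 0.249
H yellow ('top',) [ 0.6709 -0.0764] 0.026
H yellow ('scene',) [ 0.6649 -0.0775] 0.034
H yellow ('top', 'scene') [ 0.6691 -0.076 ] 0.205
H white ('top',) [ 0.6788 -0.1568] 0.108
H white ('scene',) [ 0.6743 -0.1558] 0.095
H white ('top', 'scene') [ 0.6772 -0.1559] 0.271
P yellow ('top',) [ 0.4643  0.1465 -0.0697] 0.053
P yellow ('scene',) [ 0.457   0.1434 -0.0759] 0.051
P yellow ('top', 'scene') [ 0.4633  0.1445 -0.0672] 0.158
P red ('top',) [ 0.4587  0.0648 -0.0706] 0.005
P red ('scene',) [ 0.453   0.0638 -0.0097] 0.046
P red ('top', 'scene') [ 0.4578  0.0644 -0.024 ] 0.079
P blue ('top',) [ 0.4529 -0.0155 -0.0727] 0.002
P blue ('scene',) [ 0.448  -0.0163 -0.0236] 0.004
P blue ('top', 'scene') [ 0.4521 -0.0157 -0.046 ] 0.028
P white ('top',) [ 0.4469 -0.097  -0.086 ] 0.023
P white ('scene',) [ 0.4421 -0.0972 -0.0502] 0.011
P white ('top', 'scene') [ 0.4464 -0.0968 -0.0767] 0.055
```

```bash
cat > go.py <<'E'
import numpy as np,sys
from scipy.spatial.transform import Rotation as R
from cell import readout
o=readout.get_obs();r=R.from_rotvec(o["ee_rot"])
print("t",round(o["time_s"],2),"tcp",o["tcp_pos"].round(4),"F",o["contact_force"].round(1),"w",round(o["grip_width"],4),"gf",round(o["gripper_force"],1),"q",o["qpos"].round(2))
if len(sys.argv)>4:
    x,y,z,yd=map(float,sys.argv[1:5]) # target, angle of tool y in world deg
    ya=np.radians(yd);Y=np.array([np.cos(ya),np.sin(ya),0]);Z=np.array([0,0,-1.]);T=np.column_stack([np.cross(Y,Z),Y,Z])
    d=(r.inv()*R.from_matrix(T)).as_rotvec()
    D=np.array([x,y,z])-o["tcp_pos"]
    print("turn share of 180:",(d/np.pi).round(4),"shift units now-frame",(r.inv().apply(D)*10).round(4),"target-frame",(T.T@D*10).round(4))
E
python3 go.py .6455 .1635 .20 5.3
python3 -c "
from fit import *
for p in [(75,185),(55,195),(95,165),(50,190)]: print(p,pix('scene',*p,0))
print(pix('top',620,300,0),pix('top',600,155,0))"
```

```text
t 0.1 tcp [ 0.2188 -0.6113  0.1923] F [-0.6 -0.3  0.4] w 0.0917 gf 0.0 q [ 1.49  0.5  -0.43  1.55  0.22  1.14 -0.21]
turn share of 180: [-5.0e-04 -4.0e-04 -4.2e-01] shift units now-frame [ 6.6292 -5.8564 -0.0665] target-frame [ 7.321   4.9644 -0.0774]
(75, 185) [ 0.42567967 -0.55563423]
(55, 195) [ 0.47039906 -0.57511011]
(95, 165) [ 0.33532422 -0.5661322 ]
(50, 190) [ 0.45430025 -0.60226675]
[ 0.43018738 -0.49402439] [ 0.69270349 -0.48340098]
```

Call:
{"op": "servo_tool", "data": {"rows": [[[0.28, -0.485, -0.1], [0, 0, 0]], [[0.28, -0.485, -0.1], [0, 0, 0]], [[0.28, -0.485, -0.1], [0, 0, 0]], [[0.28, -0.485, -0.1], [0, 0, 0]], [[0, 0, 0], [0, 0, -0.0525]], [[0, 0, 0], [0, 0, -0.0525]], [[0, 0, 0], [0, 0, -0.0525]], [[0, 0, 0], [0, 0, -0.0525]]], "gripper": 0, "force": 5}}

```text
time_s: 1.1
tcp_pos: [0.2589, -0.3912, 0.233]
ee_rot: [-2.75, -1.518, 0.0]
contact_force: [-0.7, 0.3, 0.6]
grip_width: 0.0916
gripper_force: 0.0
```

```bash
python3 go.py .6455 .1635 .20 5.3
```

```text
t 1.1 tcp [ 0.2589 -0.3912  0.233 ] F [-0.7  0.3  0.6] w 0.0916 gf 0.0 q [ 1.48  0.14 -0.6   1.94  0.09  1.09  0.28]
turn share of 180: [-2.000e-04 -1.000e-04 -2.082e-01] shift units now-frame [6.7536 0.3175 0.3306] target-frame [5.1663 4.3615 0.3297]
```

Call:
{"op": "servo_tool", "data": {"rows": [[[0.2, 0.02, 0], [0, 0, -0.052]], [[0.2, 0.1, 0], [0, 0, -0.052]], [[0.2, 0.1, 0], [0, 0, -0.052]], [[0.2, 0.1, 0], [0, 0, -0.052]], [[0.45, 0.4, 0], [0, 0, 0]], [[0.45, 0.4, 0], [0, 0, 0]], [[0.45, 0.4, 0], [0, 0, 0]], [[0.45, 0.4, 0], [0, 0, 0]]]}}

```text
time_s: 2.1
tcp_pos: [0.4592, -0.1307, 0.2333]
ee_rot: [2.124, 2.314, -0.001]
contact_force: [0.6, -0.7, 0.4]
grip_width: 0.092
gripper_force: 0.0
```

```bash
python3 go.py .6455 .1635 .20 5.3
```

```text
t 2.1 tcp [ 0.4592 -0.1307  0.2333] F [ 0.6 -0.7  0.4] w 0.092 gf 0.0 q [ 1.05  0.21 -0.92  1.91  0.19  1.11  0.13]
turn share of 180: [ 0.      0.0003 -0.0023] shift units now-frame [2.7729 2.1073 0.3303] target-frame [2.7574 2.1272 0.3325]
```

Call:
{"op": "servo_tool", "data": {"rows": [[[0.394, 0.304, 0], [0, 0, -0.0023]], [[0.394, 0.304, 0], [0, 0, 0]], [[0.394, 0.304, 0], [0, 0, 0]], [[0.394, 0.304, 0], [0, 0, 0]], [[0.394, 0.304, 0], [0, 0, 0]], [[0.394, 0.304, 0.15], [0, 0, 0]], [[0.394, 0.304, 0.18], [0, 0, 0]], [[0, 0, 0], [0, 0, 0]]]}}

```text
time_s: 3.1
tcp_pos: [0.6435, 0.1675, 0.1974]
ee_rot: [-2.105, -2.326, 0.001]
contact_force: [0.0, -0.6, 0.3]
grip_width: 0.0918
gripper_force: 0.0
```

```bash
python3 go.py .6455 .1635 .097 5.3
python3 - <<'E'
from cell import eyes
import cv2,numpy as np
t=eyes.grab_frame("top")[...,::-1];s=eyes.grab_frame("scene")[...,::-1]
a=cv2.resize(t[100:250,150:350],(400,300));b=cv2.resize(s[130:330,320:520],(400,400))
o=np.zeros((400,800,3),np.uint8);o[:300,:400]=a;o[:,400:]=b;cv2.imwrite("pics/g1.png",o)
E
```

```text
t 3.1 tcp [0.6435 0.1675 0.1974] F [ 0.  -0.6  0.3] w 0.0918 gf 0.0 q [ 0.27  0.64 -0.86  1.49  0.49  1.24 -0.55]
turn share of 180: [-0.0013 -0.001   0.0023] shift units now-frame [-0.0447  0.0197  1.004 ] target-frame [-0.0413  0.0159  1.0042]
```

View pics/g1.png

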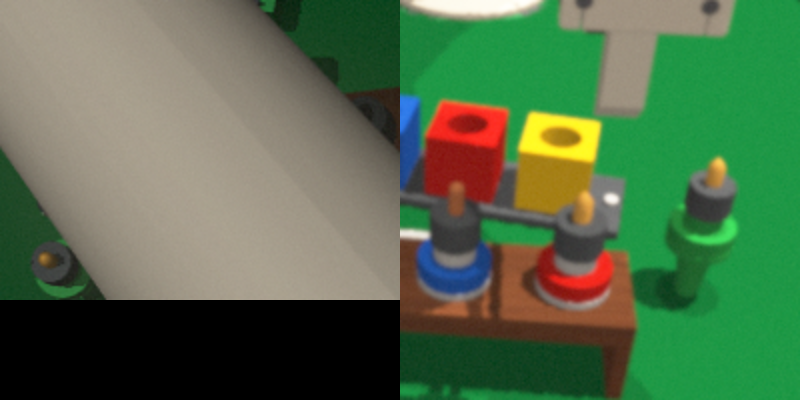

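Run:
```python
from fit import *
for s in (-.046,.046,.06): print(s,(proj([(.6435+s,.1675+.093*s,.1974)],'scene')[0]-[320,130])*2+[400,0])
```

```text
-0.046 [596.91259637  84.38362868]
0.046 [608.27098102 168.15395048]
0.06 [610.26791752 183.24780749]
```

Run:
```python
from fit import *
s=np.ascontiguousarray(eyes.grab_frame("scene")[...,::-1])
cv2.imwrite("pics/s2raw.png",s)
s=cv2.resize(s,(800,600))
for q in (-.065,-.046,0,.046,.065):
    p=proj([(.6435+q,.1675+.093*q,.1974)],'scene')[0]*1.25; cv2.circle(s,(int(p[0]),int(p[1])),3,(255,0,255),-1)
cv2.imwrite("pics/s2.png",s)
```

```text
(no output)
```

View pics/s2.png

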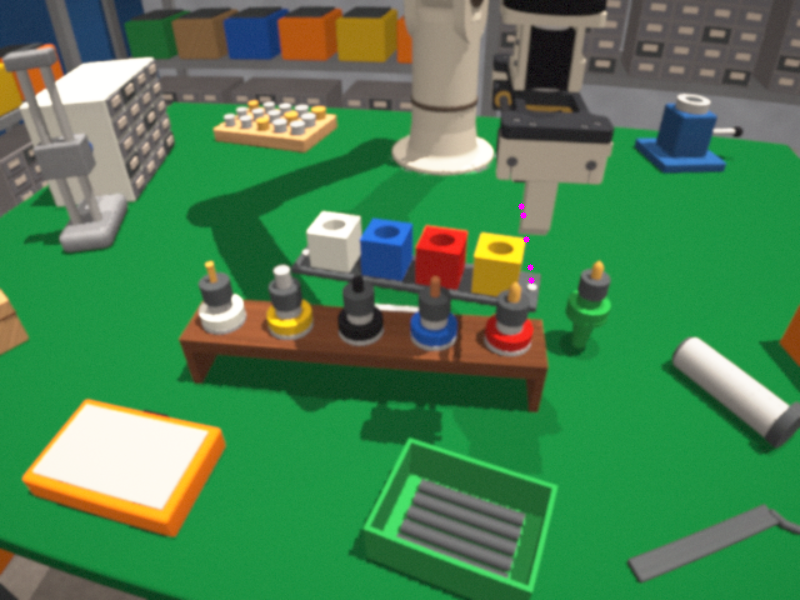

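Run:
```python
from fit import *
for z in (.197,.216,.263,.30):
  for q in (.046,.065,.095):
    print(z,q,[(proj([(.6435+q*.9957-t*.093,.1675+.093*q+t*.9957,z)],'scene')[0]*1.25).round(0).tolist() for t in (-.0375,-.0095,.0095,.0375)])
```

```text
0.197 0.046 [[487.0, 265.0], [519.0, 267.0], [541.0, 268.0], [573.0, 270.0]]
0.197 0.065 [[487.0, 278.0], [521.0, 280.0], [543.0, 281.0], [577.0, 283.0]]
0.197 0.095 [[488.0, 300.0], [523.0, 302.0], [547.0, 304.0], [582.0, 306.0]]
0.216 0.046 [[489.0, 247.0], [522.0, 249.0], [544.0, 250.0], [577.0, 252.0]]
0.216 0.065 [[489.0, 260.0], [523.0, 261.0], [547.0, 263.0], [581.0, 265.0]]
0.216 0.095 [[490.0, 281.0], [526.0, 283.0], [550.0, 285.0], [587.0, 287.0]]
0.263 0.046 [[494.0, 198.0], [529.0, 200.0], [553.0, 201.0], [588.0, 203.0]]
0.263 0.065 [[494.0, 209.0], [531.0, 211.0], [556.0, 213.0], [592.0, 215.0]]
0.263 0.095 [[496.0, 229.0], [534.0, 231.0], [560.0, 233.0], [599.0, 235.0]]
0.3 0.046 [[498.0, 155.0], [535.0, 157.0], [560.0, 158.0], [597.0, 160.0]]
0.3 0.065 [[499.0, 165.0], [537.0, 167.0], [563.0, 168.0], [602.0, 170.0]]
0.3 0.095 [[500.0, 183.0], [541.0, 185.0], [569.0, 187.0], [610.0, 189.0]]
```

Call:
{"op": "servo_tool", "data": {"rows": [[[-0.02, 0, 0.2], [0, 0, 0.0023]], [[-0.02, 0, 0.2], [0, 0, 0]], [[0, 0, 0], [0, 0, 0]]]}}

```text
time_s: 3.62
tcp_pos: [0.6437, 0.1558, 0.1574]
ee_rot: [-2.124, -2.312, 0.007]
contact_force: [-0.8, 0.4, 0.2]
grip_width: 0.0916
gripper_force: 0.0
```

```bash
python3 go.py .6455 .1635 .097 5.3
python3 - <<'E'
from fit import *
s=np.ascontiguousarray(eyes.grab_frame("scene")[...,::-1])
s=cv2.resize(s[60:360,240:540],(600,600))
for z in (.157,.157+.038):
  for q in (.046,.065):
   for t in(-.0095,.0095):
    p=(proj([(.645+q-t*.093,.1635+.093*q+t,z)],'scene')[0]-[240,60])*2; cv2.circle(s,(int(p[0]),int(p[1])),3,(255,0,255),-1)
cv2.imwrite("pics/s3.png",s)
E
```

```text
t 3.62 tcp [0.6437 0.1558 0.1574] F [-0.8  0.4  0.2] w 0.0916 gf 0.0 q [ 0.27  0.67 -0.83  1.54  0.52  1.18 -0.57]
turn share of 180: [-0.0014  0.0005 -0.0025] shift units now-frame [0.0762 0.0267 0.6033] target-frame [0.075  0.0246 0.6035]
```

View pics/s3.png

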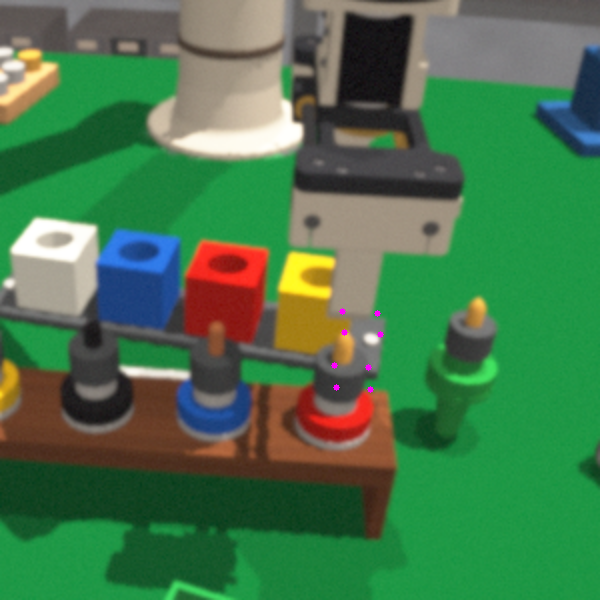

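Call:
{"op": "servo_tool", "data": {"rows": [[[0, 0, 0], [0, 0, 0]], [[0, 0, 0], [0, 0, 0]], [[0, 0, 0], [0, 0, 0]], [[0, 0, 0], [0, 0, 0]]]}}

```text
time_s: 4.18
tcp_pos: [0.6455, 0.1584, 0.1605]
ee_rot: [2.123, 2.315, 0.001]
contact_force: [0.0, 0.3, 0.3]
grip_width: 0.0918
gripper_force: 0.0
```

```bash
python3 go.py .6455 .1635 .097 5.3
python3 - <<'E'
from fit import *
from cell import readout
t=eyes.grab_frame("top")[...,::-1];s=eyes.grab_frame("scene")[...,::-1]
cv2.imwrite("pics/s4.png",s);cv2.imwrite("pics/t4.png",t)
print(readout.get_obs()["tcp_pos"],readout.get_obs()["joint_velocities"].round(3))
a=np.vstack([cv2.resize(t,(440,330))]);b=s[120:270,340:500];b=cv2.resize(b,(352,330))
cv2.imwrite("pics/c4.png",np.hstack([a,b]))
E
```

```text
t 4.17 tcp [0.6455 0.1584 0.1605] F [0.  0.3 0.3] w 0.0918 gf 0.0 q [ 0.27  0.67 -0.84  1.53  0.52  1.18 -0.57]
turn share of 180: [ 0.0002  0.     -0.002 ] shift units now-frame [0.0504 0.0041 0.6354] target-frame [0.0504 0.0048 0.6354]
[0.64540986 0.15836893 0.16036298] [-0.001 -0.     0.     0.002 -0.001 -0.     0.001]
```

View pics/c4.png

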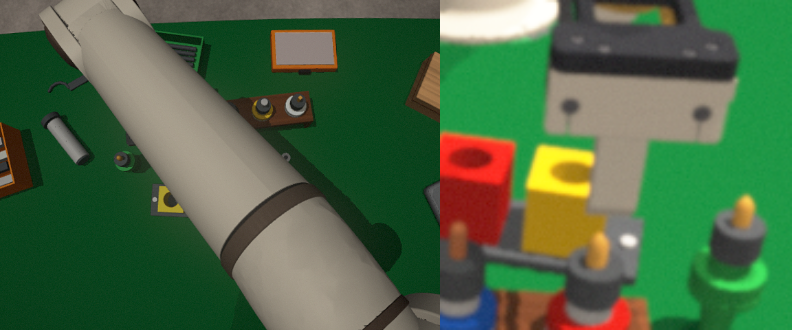

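Call:
{"op": "servo_tool", "data": {"rows": [[[0.03, 0, 0.15], [0, 0, -0.002]], [[0.02, 0, 0.15], [0, 0, 0]], [[0, 0, 0.15], [0, 0, 0]], [[0, 0, 0], [0, 0, 0]], [[0, 0, 0], [0, 0, 0]]]}}

```text
time_s: 4.9
tcp_pos: [0.645, 0.1634, 0.1152]
ee_rot: [-2.116, -2.322, -0.0]
contact_force: [0.3, -0.4, -0.3]
grip_width: 0.0919
gripper_force: 0.0
```

```bash
python3 go.py .6455 .1635 .097 5.3
python3 - <<'E'
from fit import *
s=eyes.grab_frame("scene")[...,::-1]
cv2.imwrite("pics/s5.png",s)
cv2.imwrite("pics/c5.png",cv2.resize(s[120:300,330:510],(540,540)))
E
```

```text
t 4.9 tcp [0.645  0.1634 0.1152] F [ 0.3 -0.4 -0.3] w 0.0919 gf 0.0 q [ 0.25  0.71 -0.81  1.57  0.56  1.11 -0.6 ]
turn share of 180: [ 0.     -0.0001 -0.    ] shift units now-frame [0.0004 0.0046 0.1821] target-frame [0.0004 0.0046 0.1821]
```

View pics/c5.png

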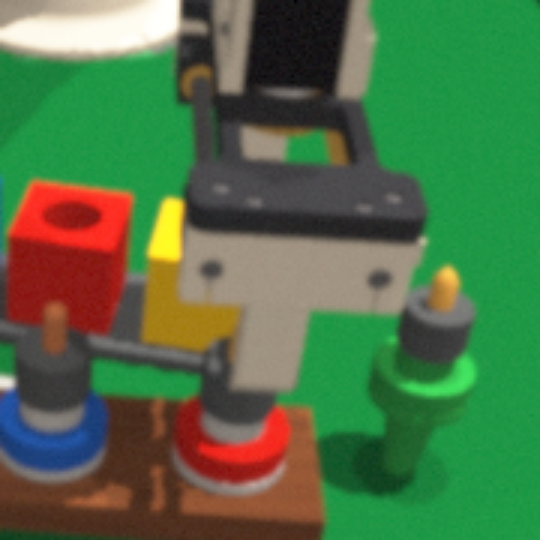

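Run:
```python
from fit import *
c=np.array([.645,.1634])
for z in (.115,.15):
  for q in (-.06,-.046,.0,.046,.06): print(z,q,proj([(*(c+q*np.array([.9957,.093])),z)],'scene')[0].round(1))
print(proj([(.6455,.1635,.126),(.6455,.1635,.148)],'scene'))
for z in (.115,.13,.15): print(z,pix('scene',419.3,249,z))
```

```text
0.115 -0.06 [407.5 219.3]
0.115 -0.046 [407.9 225.2]
0.115 0.0 [409.6 246.4]
0.115 0.046 [411.4 270.4]
0.115 0.06 [411.9 278.4]
0.15 -0.06 [410.3 198.2]
0.15 -0.046 [410.9 203.9]
0.15 0.0 [412.8 224.5]
0.15 0.046 [415. 248.]
0.15 0.06 [415.7 255.8]
[[410.62710298 239.93062676]
 [412.69468178 226.01770353]]
0.115 [0.64793968 0.17590555]
0.13 [0.66669808 0.17450974]
0.15 [0.69170927 0.17264867]
```

Run:
```python
from fit import *
for z in (.181,.2,.215): print(z,[pix('scene',u,v,z).round(3) for u,v in ((391,220),(428,222.5),(465,224.5))])
b=cv2.imread("pics/s5.png")
cv2.imwrite("pics/c6.png",cv2.resize(b[0:260,320:520],(600,780))[:600])
```

```text
0.181 [array([0.684, 0.137]), array([0.681, 0.178]), array([0.677, 0.219])]
0.2 [array([0.711, 0.137]), array([0.708, 0.176]), array([0.704, 0.214])]
0.215 [array([0.732, 0.137]), array([0.73 , 0.174]), array([0.726, 0.21 ])]
```

Call:
{"op": "servo_tool", "data": {"rows": [[[0, 0, 0.1], [0, 0, 0]], [[0, 0, 0.08], [0, 0, 0]], [[0, 0, 0], [0, 0, 0]]]}}

```text
time_s: 5.32
tcp_pos: [0.6441, 0.1628, 0.0961]
ee_rot: [-2.116, -2.321, 0.003]
contact_force: [0.4, -0.2, 0.4]
grip_width: 0.0921
gripper_force: 0.0
```

Call:
{"op": "servo_tool", "data": {"rows": [[[0, 0, 0], [0, 0, 0]], [[0, 0, 0], [0, 0, 0]], [[0, 0, 0], [0, 0, 0]], [[0, 0, 0], [0, 0, 0]], [[0, 0, 0], [0, 0, 0]], [[0, 0, 0], [0, 0, 0]]], "gripper": 0.75, "force": 3}}

```text
time_s: 6.08
tcp_pos: [0.6449, 0.1632, 0.0973]
ee_rot: [2.116, 2.322, -0.0]
contact_force: [-0.8, -0.2, 0.1]
grip_width: 0.0366
gripper_force: 0.0
```

```bash
python3 go.py .6455 .1635 .097 5.3
```

```text
t 6.08 tcp [0.6449 0.1632 0.0973] F [-0.8 -0.2  0.1] w 0.0366 gf 0.0 q [ 0.24  0.73 -0.8   1.58  0.57  1.08 -0.61]
turn share of 180: [0. 0. 0.] shift units now-frame [0.0021 0.0062 0.0025] target-frame [0.0021 0.0062 0.0025]
```

Still closing; continue to see whether the width stops at the nut (34 mm) or the drill.

Call:
{"op": "servo_tool", "data": {"rows": [[[0, 0, 0], [0, 0, 0]], [[0, 0, 0], [0, 0, 0]], [[0, 0, 0], [0, 0, 0]], [[0, 0, 0], [0, 0, 0]]], "gripper": 1, "force": 5}}

```text
time_s: 6.58
tcp_pos: [0.6453, 0.1633, 0.0973]
ee_rot: [2.116, 2.321, 0.001]
contact_force: [0.8, 0.1, -0.0]
grip_width: 0.0114
gripper_force: 5.0
```

```bash
python3 go.py .6455 .1635 .097 5.3
python3 - <<'E'
from fit import *
s=eyes.grab_frame("scene")[...,::-1]
cv2.imwrite("pics/s6.png",s)
cv2.imwrite("pics/c6.png",cv2.resize(s[150:300,350:500],(450,450)))
E
```

```text
t 6.58 tcp [0.6453 0.1633 0.0973] F [ 0.8  0.1 -0. ] w 0.0114 gf 5.0 q [ 0.24  0.73 -0.8   1.58  0.57  1.08 -0.61]
turn share of 180: [ 0.0002 -0.     -0.    ] shift units now-frame [0.002  0.0026 0.0026] target-frame [0.002  0.0026 0.0026]
```

View pics/c6.png

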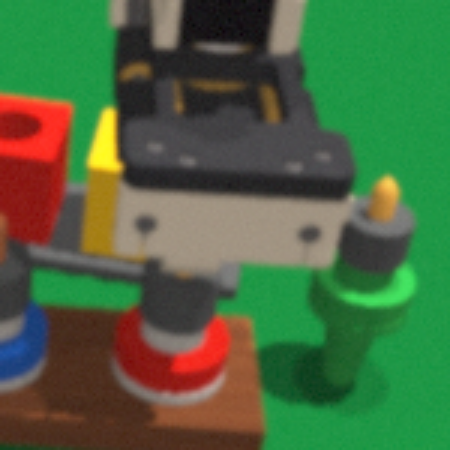

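Run:
```python
from fit import *
c=np.array([.6453,.1633]);d=np.array([.9957,.093]);t=np.array([-.093,.9957])
for dz in (.03,.037,.044): print(dz,[proj([(*(c+.095*d+k*t),.0973+.066+dz)],'scene')[0].round(1) for k in(-.0375,0,.0375)])
# observed left bottom(118,260) right(338,268) in crop/3+(350,150)
print([(118/3+350,258/3+150),(338/3+350,267/3+150)])
r,f=fit({"scene":cv2.imread("pics/s6.png")},"red",dh(),[.6455,.1635]);print(r,f)
for k in (0,):print(proj([(*c,.114)],'scene'))
```

```text
0.03 [array([385.6, 243.4]), array([423. , 245.7]), array([460.6, 248.1])]
0.037 [array([386.1, 237.9]), array([423.9, 240.3]), array([461.9, 242.6])]
0.044 [array([386.7, 232.4]), array([424.9, 234.7]), array([463.3, 237. ])]
[(389.3333333333333, 236.0), (462.6666666666667, 239.0)]
[0.64245375 0.16291008] 0.05308553279959288
[[409.38322186 247.12205036]]
```

Call:
{"op": "servo_tool", "data": {"rows": [[[0, 0, 0], [0, 0, 0]], [[0, 0, 0], [0, 0, 0]], [[0, 0, 0], [0, 0, 0]], [[0, 0, 0], [0, 0, 0]], [[0, 0, 0], [0, 0, 0]], [[0, 0, 0.1], [0, 0, 0]], [[0, 0, 0.1], [0, 0, 0]], [[0, 0, 0], [0, 0, 0]]], "gripper": 0.3}}

```text
time_s: 7.62
tcp_pos: [0.6438, 0.1628, 0.0755]
ee_rot: [-2.115, -2.321, 0.004]
contact_force: [-0.0, -0.7, -0.6]
grip_width: 0.0645
gripper_force: 0.0
```

Call:
{"op": "servo_tool", "data": {"rows": [[[0, 0, 0.08], [0, 0, 0]], [[0, 0, 0.08], [0, 0, 0]], [[0, 0, 0], [0, 0, 0]]]}}

```text
time_s: 8.0
tcp_pos: [0.6442, 0.163, 0.0602]
ee_rot: [-2.116, -2.321, 0.002]
contact_force: [0.0, 0.5, 0.4]
grip_width: 0.0645
gripper_force: 0.0
```

Call:
{"op": "servo_tool", "data": {"rows": [[[0, 0, 0], [0, 0, 0]], [[0, 0, 0], [0, 0, 0]], [[0, 0, 0], [0, 0, 0]], [[0, 0, 0], [0, 0, 0]], [[0, 0, 0], [0, 0, 0]]], "gripper": 1, "force": 5}}

```text
time_s: 8.62
tcp_pos: [0.6453, 0.1633, 0.0615]
ee_rot: [2.116, 2.321, 0.001]
contact_force: [0.9, -1.1, 1.3]
grip_width: 0.0337
gripper_force: 5.0
```

Call:
{"op": "servo_tool", "data": {"rows": [[[0, 0, 0], [0, 0, 0]], [[0, 0, -0.03], [0, 0, 0]], [[0, 0, -0.12], [0, 0, 0]], [[0, 0, -0.2], [0, 0, 0]], [[0, 0, -0.25], [0, 0, 0]], [[0, 0, -0.2], [0, 0, 0]], [[0, 0, -0.1], [0, 0, 0]], [[0, 0, 0], [0, 0, 0]]], "force": 40}}

```text
time_s: 9.62
tcp_pos: [0.6454, 0.1634, 0.1522]
ee_rot: [2.116, 2.321, 0.002]
contact_force: [-0.5, -0.4, -5.2]
grip_width: 0.0334
gripper_force: 40.0
```

```bash
python3 go.py .4556 .064 .150 5.3
```

```text
t 9.62 tcp [0.6454 0.1634 0.1522] F [-0.5 -0.4 -5.2] w 0.0334 gf 40.0 q [ 0.26  0.68 -0.83  1.54  0.53  1.16 -0.58]
turn share of 180: [ 0.0005  0.     -0.    ] shift units now-frame [-0.8145 -1.9815  0.0192] target-frame [-0.8143 -1.9816  0.0223]
```

Call:
{"op": "servo_tool", "data": {"rows": [[[-0.05, -0.12, 0], [0, 0, 0]], [[-0.12, -0.28, 0], [0, 0, 0]], [[-0.15, -0.36, 0], [0, 0, 0]], [[-0.16, -0.4, 0], [0, 0, 0]], [[-0.15, -0.36, 0], [0, 0, 0]], [[-0.12, -0.3, 0], [0, 0, 0]], [[-0.064, -0.162, 0], [0, 0, 0]], [[0, 0, 0], [0, 0, 0]]]}}

```text
time_s: 10.62
tcp_pos: [0.4525, 0.0622, 0.1503]
ee_rot: [-2.118, -2.32, 0.006]
contact_force: [0.8, 0.7, -5.5]
grip_width: 0.0333
gripper_force: 40.0
```

Call:
{"op": "servo_tool", "data": {"rows": [[[0, 0, 0], [0, 0, 0]], [[0, 0, 0], [0, 0, 0]]]}}

```text
time_s: 10.88
tcp_pos: [0.4556, 0.0645, 0.1513]
ee_rot: [-2.116, -2.322, -0.001]
contact_force: [0.4, 0.6, -4.2]
grip_width: 0.033
gripper_force: 40.0
```

```bash
python3 go.py .4556 .064 .062 5.3
python3 - <<'E'
from fit import *
for n in ("scene","top"): cv2.imwrite(f"pics/{n}7.png",eyes.grab_frame(n)[...,::-1])
s=cv2.imread("pics/scene7.png");t=cv2.imread("pics/top7.png")
cv2.imwrite("pics/c7.png",np.hstack([cv2.resize(s[90:240,230:430],(480,360)),cv2.resize(t[200:380,200:360],(320,360))]))
E
```

```text
t 10.88 tcp [0.4556 0.0645 0.1513] F [ 0.4  0.6 -4.2] w 0.033 gf 40.0 q [ 0.66  0.32 -0.99  2.04  0.33  0.95 -0.41]
turn share of 180: [ 0.0001 -0.0002  0.0002] shift units now-frame [-0.0057 -0.001   0.8926] target-frame [-5.000e-03 -6.000e-04  8.926e-01]
```

View pics/c7.png

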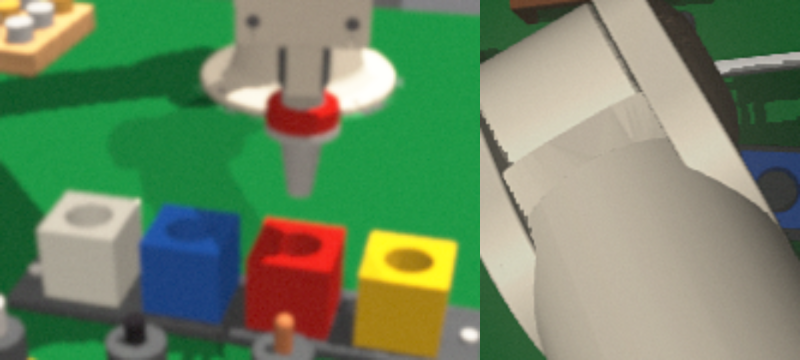

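Run:
```python
from fit import *
print("proj tip front",proj([(.4556+.0085-.003,.0645,.1118),(.4556-.003,.0645,.1118)],'scene'))
print("hole",pix('scene',355,191.3,.07),"tip",pix('scene',355,170.5,.1118))
im=cv2.imread("pics/scene7.png")
D=.0898
def draw(A,n,off,p,g=0):
    x,y=p[:2];hull(cyl(x,y,.076+D,.09+D,.025),n,1,A,off);hull(cyl(x,y,.09+D,.102+D,.014),n,0,A,off)
    if g==0: hull(cube(x+.027,y,.1+D,.16+D,.0115,0.09),n,0,A,off)
import fit as F
o=F.proj
F.proj=lambda P,n:o(P,n)
r,f=fit({"scene":im},"red",draw,[.4526,.0645],H=60);print(r,f)
```

```text
proj tip front [[353.93909177 171.70084526]
 [354.66706764 169.2339568 ]]
hole [0.45479024 0.06692075] tip [0.45676109 0.06565432]
[0.45047083 0.06405893] 0.11152407377612066
```

Call:
{"op": "servo_tool", "data": {"rows": [[[0.006, 0.025, 0.1], [0, 0, 0]], [[0, 0, 0.15], [0, 0, 0]], [[0, 0, 0.15], [0, 0, 0]], [[0, 0, 0.15], [0, 0, 0]], [[0, 0, 0.08], [0, 0, 0]], [[0, 0, 0], [0, 0, 0]], [[0, 0, 0], [0, 0, 0]]]}}

```text
time_s: 11.85
tcp_pos: [0.4579, 0.065, 0.0886]
ee_rot: [2.116, 2.322, 0.001]
contact_force: [0.6, 0.3, -5.1]
grip_width: 0.0334
gripper_force: 40.0
```

```bash
python3 go.py .458 .065 .0615 5.3
python3 - <<'E'
from fit import *
s=eyes.grab_frame("scene")[...,::-1];cv2.imwrite("pics/scene8.png",s)
cv2.imwrite("pics/c8.png",cv2.resize(s[120:240,280:440],(800,600)))
E
```

```text
t 11.85 tcp [0.4579 0.065  0.0886] F [ 0.6  0.3 -5.1] w 0.0334 gf 40.0 q [ 0.57  0.43 -0.91  2.09  0.46  0.83 -0.52]
turn share of 180: [ 0.0002 -0.      0.0001] shift units now-frame [1.000e-04 4.000e-04 2.706e-01] target-frame [2.000e-04 6.000e-04 2.706e-01]
```

View pics/c8.png

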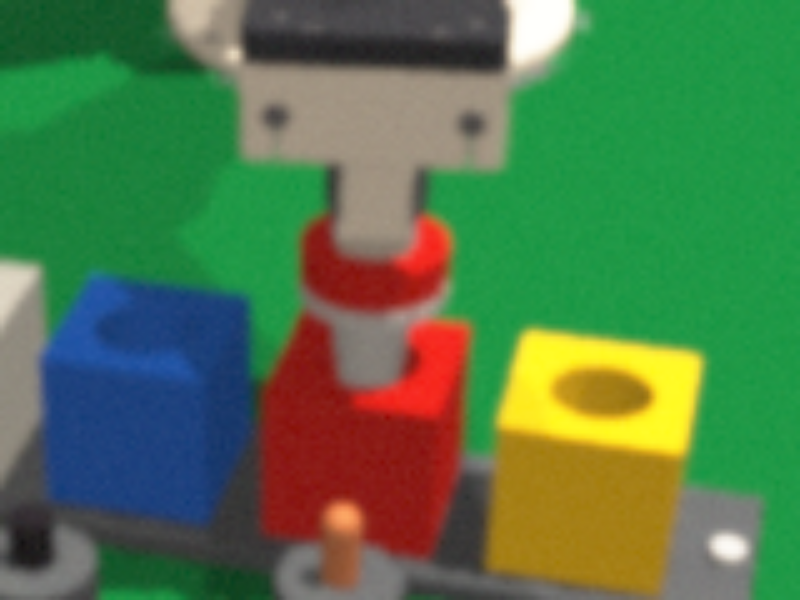

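Call:
{"op": "servo_tool", "data": {"rows": [[[-0.006, 0, 0.1], [0, 0, 0]], [[0, 0, 0.1], [0, 0, 0]], [[0, 0, 0.04], [0, 0, 0]], [[0, 0, 0], [0, 0, 0]], [[0, 0, 0], [0, 0, 0]]]}}

```text
time_s: 12.52
tcp_pos: [0.4577, 0.0643, 0.0643]
ee_rot: [2.116, 2.322, 0.0]
contact_force: [-0.1, 0.2, -5.2]
grip_width: 0.0333
gripper_force: 40.0
```

Call:
{"op": "servo_tool", "data": {"rows": [[[0, 0, 0.02], [0, 0, 0]], [[0, 0, 0], [0, 0, 0]], [[0, 0, 0], [0, 0, 0]]]}}

```text
time_s: 12.9
tcp_pos: [0.4576, 0.0641, 0.0623]
ee_rot: [2.116, 2.322, 0.0]
contact_force: [0.4, 0.3, -4.5]
grip_width: 0.0328
gripper_force: 40.0
```

Call:
{"op": "servo_tool", "data": {"rows": [[[0, 0, 0.01], [0, 0, 0]], [[0, 0, 0], [0, 0, 0]], [[0, 0, 0], [0, 0, 0]]]}}

```text
time_s: 13.28
tcp_pos: [0.4577, 0.0642, 0.0614]
ee_rot: [2.116, 2.322, 0.0]
contact_force: [-1.7, 0.3, -0.0]
grip_width: 0.0331
gripper_force: 40.0
```

Call:
{"op": "servo_tool", "data": {"rows": [[[0, 0, 0.008], [0, 0, 0]], [[0, 0, 0], [0, 0, 0]], [[0, 0, 0], [0, 0, 0]]]}}

```text
time_s: 13.65
tcp_pos: [0.4578, 0.0641, 0.0614]
ee_rot: [2.116, 2.321, -0.001]
contact_force: [-4.4, -1.4, 10.9]
grip_width: 0.0334
gripper_force: 40.0
```

Call:
{"op": "servo_tool", "data": {"rows": [[[0, 0, 0], [0, 0, 0]], [[0, 0, 0], [0, 0, 0]], [[0, 0, 0], [0, 0, 0]], [[0, 0, 0], [0, 0, 0]], [[0, 0, -0.1], [0, 0, 0]], [[0, 0, -0.2], [0, 0, 0]], [[0, 0, -0.3], [0, 0, 0]], [[0, 0, -0.2], [0, 0, 0]]], "gripper": 0.3}}

```text
time_s: 14.65
tcp_pos: [0.4581, 0.0645, 0.1422]
ee_rot: [2.115, 2.321, 0.002]
contact_force: [0.7, 0.5, -0.4]
grip_width: 0.0642
gripper_force: 0.0
```

```bash
python3 go.py .668 -.077 .14 5.3
python3 - <<'E'
from fit import *
s=eyes.grab_frame("scene")[...,::-1];cv2.imwrite("pics/scene9.png",s)
for k,p in dict(red=(.453,.0638),yellow=(.6649,-.0775),blue=(.6501,.0827),white=(.6743,-.1558)).items():
    print(k,fit({"scene":s},k,dh(),p))
E
```

```text
t 14.65 tcp [0.4581 0.0645 0.1422] F [ 0.7  0.5 -0.4] w 0.0642 gf 0.0 q [ 0.65  0.34 -0.98  2.04  0.36  0.93 -0.43]
turn share of 180: [0.0005 0.     0.0001] shift units now-frame [-1.6036  1.9585  0.0249] target-frame [-1.6028  1.9592  0.0219]
red (array([0.45461951, 0.06457048]), np.float64(0.17680825841811557))
yellow (array([ 0.66491744, -0.07745906]), np.float64(0.03766751214858561))
blue (array([0.65009799, 0.08293368]), np.float64(0.05245422570151201))
white (array([ 0.67426981, -0.15577986]), np.float64(0.09229251129697548))
```

Call:
{"op": "servo_tool", "data": {"rows": [[[-0.096, 0.118, 0], [0, 0, 0]], [[-0.208, 0.255, 0], [0, 0, 0]], [[-0.289, 0.353, 0], [0, 0, 0]], [[-0.321, 0.392, 0], [0, 0, 0]], [[-0.289, 0.353, 0], [0, 0, 0]], [[-0.224, 0.274, 0], [0, 0, 0]], [[-0.128, 0.157, 0], [0, 0, 0]], [[-0.048, 0.057, 0], [0, 0, 0]]]}}

```text
time_s: 15.7
tcp_pos: [0.6677, -0.0793, 0.1382]
ee_rot: [-2.118, -2.318, 0.002]
contact_force: [-0.1, 0.7, 0.3]
grip_width: 0.0641
gripper_force: 0.0
```

Call:
{"op": "servo_tool", "data": {"rows": [[[0, 0, 0], [0, 0, 0]], [[0, 0, 0], [0, 0, 0]], [[0, 0, 0], [0, 0, 0]]]}}

```text
time_s: 16.08
tcp_pos: [0.667, -0.0767, 0.1407]
ee_rot: [2.115, 2.323, -0.0]
contact_force: [-0.5, 0.5, 0.1]
grip_width: 0.0642
gripper_force: 0.0
```

```bash
python3 go.py .668 -.077 .0615 5.3
```

```text
t 16.07 tcp [ 0.667  -0.0767  0.1407] F [-0.5  0.5  0.1] w 0.0642 gf 0.0 q [ 0.61  0.69 -0.81  1.53  0.53  1.15 -0.22]
turn share of 180: [-0.      0.0001  0.0004] shift units now-frame [-0.0033  0.01    0.7917] target-frame [-0.0035  0.01    0.7917]
```

Call:
{"op": "servo_tool", "data": {"rows": [[[0, 0.01, 0.15], [0, 0, 0]], [[0, 0, 0.25], [0, 0, 0]], [[0, 0, 0.25], [0, 0, 0]], [[0, 0, 0.14], [0, 0, 0]], [[0, 0, 0], [0, 0, 0]], [[0, 0, 0], [0, 0, 0]]]}}

```text
time_s: 16.82
tcp_pos: [0.6691, -0.077, 0.0622]
ee_rot: [2.116, 2.321, 0.002]
contact_force: [0.1, 0.5, 0.7]
grip_width: 0.0642
gripper_force: 0.0
```

Call:
{"op": "servo_tool", "data": {"rows": [[[0, 0, 0], [0, 0, 0]], [[0, 0, 0], [0, 0, 0]], [[0, 0, 0], [0, 0, 0]], [[0, 0, 0], [0, 0, 0]], [[0, 0, 0], [0, 0, 0]]], "gripper": 1, "force": 5}}

```text
time_s: 17.45
tcp_pos: [0.6684, -0.0774, 0.0616]
ee_rot: [2.116, 2.322, -0.0]
contact_force: [-1.6, -1.2, 3.0]
grip_width: 0.0334
gripper_force: 5.0
```

Call:
{"op": "servo_tool", "data": {"rows": [[[0, 0, 0], [0, 0, 0]], [[0, 0, -0.03], [0, 0, 0]], [[0, 0, -0.12], [0, 0, 0]], [[0, 0, -0.2], [0, 0, 0]], [[0, 0, -0.25], [0, 0, 0]], [[0, 0, -0.2], [0, 0, 0]], [[0, 0, -0.1], [0, 0, 0]], [[0, 0, 0], [0, 0, 0]]], "force": 40}}

```text
time_s: 18.45
tcp_pos: [0.6689, -0.0773, 0.1524]
ee_rot: [2.115, 2.321, 0.001]
contact_force: [0.4, -0.1, -3.5]
grip_width: 0.033
gripper_force: 40.0
```

```bash
python3 go.py .462 .1438 .150 5.3
```

```text
t 18.45 tcp [ 0.6689 -0.0773  0.1524] F [ 0.4 -0.1 -3.5] w 0.033 gf 40.0 q [ 0.61  0.68 -0.82  1.52  0.53  1.17 -0.21]
turn share of 180: [ 0.0005  0.0002 -0.    ] shift units now-frame [ 2.3928 -1.8565  0.0202] target-frame [ 2.3929 -1.8563  0.0243]
```

Call:
{"op": "servo_tool", "data": {"rows": [[[0.144, -0.111, 0], [0, 0, 0]], [[0.311, -0.241, 0], [0, 0, 0]], [[0.431, -0.334, 0], [0, 0, 0]], [[0.479, -0.371, 0], [0, 0, 0]], [[0.431, -0.334, 0], [0, 0, 0]], [[0.335, -0.26, 0], [0, 0, 0]], [[0.191, -0.149, 0], [0, 0, 0]], [[0.071, -0.056, 0], [0, 0, 0]]]}}

```text
time_s: 19.45
tcp_pos: [0.461, 0.1443, 0.1513]
ee_rot: [2.115, 2.323, -0.001]
contact_force: [0.3, -0.4, -3.7]
grip_width: 0.0331
gripper_force: 40.0
```

Call:
{"op": "servo_tool", "data": {"rows": [[[0, 0, 0], [0, 0, 0]], [[0, 0, 0], [0, 0, 0]], [[0, 0, 0], [0, 0, 0]]]}}

```text
time_s: 19.82
tcp_pos: [0.4623, 0.1429, 0.1513]
ee_rot: [-2.119, -2.319, -0.0]
contact_force: [-0.5, 0.8, -4.1]
grip_width: 0.0329
gripper_force: 40.0
```

```bash
python3 go.py .462 .1438 .0615 5.3
python3 - <<'E'
from fit import *
cv2.imwrite("pics/scene10.png",eyes.grab_frame("scene")[...,::-1])
E
```

```text
t 19.82 tcp [0.4623 0.1429 0.1513] F [-0.5  0.8 -4.1] w 0.0329 gf 40.0 q [ 0.47  0.38 -0.98  1.99  0.38  0.97 -0.61]
turn share of 180: [-0.     -0.0001 -0.0007] shift units now-frame [ 0.0093 -0.0026  0.898 ] target-frame [ 0.0095 -0.0026  0.898 ]
```

Call:
{"op": "servo_tool", "data": {"rows": [[[0.01, 0, 0.1], [0, 0, 0]], [[0, 0, 0.15], [0, 0, 0]], [[0, 0, 0.15], [0, 0, 0]], [[0, 0, 0.15], [0, 0, 0]], [[0, 0, 0.08], [0, 0, 0]], [[0, 0, 0], [0, 0, 0]], [[0, 0, 0], [0, 0, 0]]]}}

```text
time_s: 20.75
tcp_pos: [0.4618, 0.1452, 0.0888]
ee_rot: [2.116, 2.322, 0.001]
contact_force: [0.1, 0.2, -4.6]
grip_width: 0.0334
gripper_force: 40.0
```

Call:
{"op": "servo_tool", "data": {"rows": [[[0, 0, 0.08], [0, 0, 0]], [[0, 0, 0.08], [0, 0, 0]], [[0, 0, 0.06], [0, 0, 0]], [[0, 0, 0], [0, 0, 0]], [[0, 0, 0], [0, 0, 0]]]}}

```text
time_s: 21.38
tcp_pos: [0.4615, 0.145, 0.0665]
ee_rot: [-2.116, -2.322, -0.0]
contact_force: [-0.2, -0.5, -4.1]
grip_width: 0.0332
gripper_force: 40.0
```

Call:
{"op": "servo_tool", "data": {"rows": [[[0, 0, 0.02], [0, 0, 0]], [[0, 0, 0], [0, 0, 0]], [[0, 0, 0], [0, 0, 0]]]}}

```text
time_s: 21.75
tcp_pos: [0.4615, 0.1449, 0.0645]
ee_rot: [2.116, 2.322, 0.0]
contact_force: [0.6, 0.8, -3.3]
grip_width: 0.0335
gripper_force: 40.0
```

Call:
{"op": "servo_tool", "data": {"rows": [[[0, 0, 0.016], [0, 0, 0]], [[0, 0, 0], [0, 0, 0]], [[0, 0, 0], [0, 0, 0]]]}}

```text
time_s: 22.12
tcp_pos: [0.4614, 0.1448, 0.0628]
ee_rot: [-2.116, -2.322, -0.0]
contact_force: [0.4, -0.3, -3.8]
grip_width: 0.0334
gripper_force: 40.0
```

Call:
{"op": "servo_tool", "data": {"rows": [[[-0.006, 0, 0.01], [0, 0, 0]], [[0, 0, 0], [0, 0, 0]], [[0, 0, 0], [0, 0, 0]]]}}

```text
time_s: 22.5
tcp_pos: [0.4615, 0.1442, 0.0618]
ee_rot: [-2.116, -2.322, 0.0]
contact_force: [0.4, -0.4, -3.6]
grip_width: 0.0331
gripper_force: 40.0
```

Call:
{"op": "servo_tool", "data": {"rows": [[[0, 0, 0.008], [0, 0, 0]], [[0, 0, 0], [0, 0, 0]], [[0, 0, 0], [0, 0, 0]]]}}

```text
time_s: 22.88
tcp_pos: [0.4616, 0.1443, 0.0616]
ee_rot: [2.116, 2.321, -0.0]
contact_force: [-2.7, -1.5, 6.8]
grip_width: 0.0333
gripper_force: 40.0
```

Seated (upward 7–11 N with weight off). Release and go for blue.

Call:
{"op": "servo_tool", "data": {"rows": [[[0, 0, 0], [0, 0, 0]], [[0, 0, 0], [0, 0, 0]], [[0, 0, 0], [0, 0, 0]], [[0, 0, 0], [0, 0, 0]], [[0, 0, -0.1], [0, 0, 0]], [[0, 0, -0.2], [0, 0, 0]], [[0, 0, -0.3], [0, 0, 0]], [[0, 0, -0.2], [0, 0, 0]]], "gripper": 0.3}}

```text
time_s: 23.88
tcp_pos: [0.4623, 0.1448, 0.1435]
ee_rot: [2.115, 2.321, 0.003]
contact_force: [0.5, 0.3, -1.2]
grip_width: 0.0639
gripper_force: 0.0
```

```bash
python3 go.py .6532 .0834 .14 5.3
python3 - <<'E'
from fit import *
s=eyes.grab_frame("scene")[...,::-1];cv2.imwrite("pics/scene11.png",s)
for k,p in dict(red=(.453,.0638),yellow=(.458,.1434),blue=(.6501,.0827)).items():
    print(k,fit({"scene":s},k,dh(),p))
E
```

```text
t 23.88 tcp [0.4623 0.1448 0.1435] F [ 0.5  0.3 -1.2] w 0.0639 gf 0.0 q [ 0.46  0.39 -0.98  2.    0.39  0.96 -0.62]
turn share of 180: [ 0.0008 -0.      0.0001] shift units now-frame [-0.7877  1.8436  0.0391] target-frame [-0.7873  1.8439  0.0346]
red (array([0.4555957 , 0.06386929]), np.float64(0.17502888082231213))
yellow (array([0.45735911, 0.14553939]), np.float64(0.17758027497674023))
blue (array([0.65009454, 0.08294852]), np.float64(0.05044335749727357))
```

Call:
{"op": "servo_tool", "data": {"rows": [[[-0.047, 0.111, 0], [0, 0, 0]], [[-0.102, 0.24, 0], [0, 0, 0]], [[-0.142, 0.333, 0], [0, 0, 0]], [[-0.157, 0.37, 0], [0, 0, 0]], [[-0.142, 0.333, 0], [0, 0, 0]], [[-0.11, 0.259, 0], [0, 0, 0]], [[-0.063, 0.148, 0], [0, 0, 0]], [[-0.024, 0.056, 0], [0, 0, 0]]]}}

```text
time_s: 24.92
tcp_pos: [0.6534, 0.0816, 0.1391]
ee_rot: [-2.117, -2.319, 0.003]
contact_force: [0.1, -0.5, -0.7]
grip_width: 0.0642
gripper_force: 0.0
```

Call:
{"op": "servo_tool", "data": {"rows": [[[0, 0, 0], [0, 0, 0]], [[0, 0, 0], [0, 0, 0]], [[0, 0, 0], [0, 0, 0]], [[0, 0, 0], [0, 0, 0]]]}}

```text
time_s: 25.42
tcp_pos: [0.6528, 0.0831, 0.1413]
ee_rot: [2.116, 2.322, -0.0]
contact_force: [0.7, 0.3, 0.7]
grip_width: 0.0641
gripper_force: 0.0
```

```bash
python3 go.py .6532 .0834 .0615 5.3
```

```text
t 25.43 tcp [0.6528 0.0831 0.1413] F [0.7 0.3 0.7] w 0.0641 gf 0.0 q [ 0.39  0.68 -0.83  1.57  0.54  1.14 -0.47]
turn share of 180: [0.0001 0.0001 0.0001] shift units now-frame [0.0033 0.0042 0.7981] target-frame [0.003  0.0044 0.7981]
```

Call:
{"op": "servo_tool", "data": {"rows": [[[0.003, 0.004, 0.15], [0, 0, 0]], [[0, 0, 0.25], [0, 0, 0]], [[0, 0, 0.25], [0, 0, 0]], [[0, 0, 0.145], [0, 0, 0]], [[0, 0, 0], [0, 0, 0]], [[0, 0, 0], [0, 0, 0]]]}}

```text
time_s: 26.18
tcp_pos: [0.654, 0.0837, 0.0623]
ee_rot: [2.116, 2.321, 0.002]
contact_force: [-0.1, -0.4, 0.5]
grip_width: 0.0643
gripper_force: 0.0
```

Call:
{"op": "servo_tool", "data": {"rows": [[[0, 0, 0], [0, 0, 0]], [[0, 0, 0], [0, 0, 0]], [[0, 0, 0], [0, 0, 0]], [[0, 0, 0], [0, 0, 0]], [[0, 0, 0], [0, 0, 0]]], "gripper": 1, "force": 5}}

```text
time_s: 26.8
tcp_pos: [0.6532, 0.0832, 0.0618]
ee_rot: [2.116, 2.322, -0.0]
contact_force: [-1.9, -0.2, 3.6]
grip_width: 0.0341
gripper_force: 5.0
```

Call:
{"op": "servo_tool", "data": {"rows": [[[0, 0, 0], [0, 0, 0]], [[0, 0, -0.03], [0, 0, 0]], [[0, 0, -0.12], [0, 0, 0]], [[0, 0, -0.2], [0, 0, 0]], [[0, 0, -0.25], [0, 0, 0]], [[0, 0, -0.2], [0, 0, 0]], [[0, 0, -0.1], [0, 0, 0]], [[0, 0, 0], [0, 0, 0]]], "force": 40}}

```text
time_s: 27.8
tcp_pos: [0.6538, 0.0834, 0.1525]
ee_rot: [2.116, 2.321, 0.002]
contact_force: [-0.2, 0.1, -5.9]
grip_width: 0.0331
gripper_force: 40.0
```

```bash
python3 go.py .4512 -.0158 .150 5.3
```

```text
t 27.8 tcp [0.6538 0.0834 0.1525] F [-0.2  0.1 -5.9] w 0.0331 gf 40.0 q [ 0.39  0.67 -0.84  1.56  0.53  1.16 -0.46]
turn share of 180: [ 0.0005  0.0001 -0.    ] shift units now-frame [-0.8006 -2.1093  0.022 ] target-frame [-0.8005 -2.1093  0.0252]
```

Call:
{"op": "servo_tool", "data": {"rows": [[[-0.048, -0.127, 0], [0, 0, 0]], [[-0.104, -0.274, 0], [0, 0, 0]], [[-0.144, -0.38, 0], [0, 0, 0]], [[-0.16, -0.422, 0], [0, 0, 0]], [[-0.144, -0.38, 0], [0, 0, 0]], [[-0.112, -0.295, 0], [0, 0, 0]], [[-0.064, -0.169, 0], [0, 0, 0]], [[-0.024, -0.062, 0], [0, 0, 0]]]}}

```text
time_s: 28.8
tcp_pos: [0.4483, -0.0171, 0.1508]
ee_rot: [-2.118, -2.32, 0.004]
contact_force: [0.1, 0.7, -4.3]
grip_width: 0.0333
gripper_force: 40.0
```

Call:
{"op": "servo_tool", "data": {"rows": [[[0, 0, 0], [0, 0, 0]], [[0, 0, 0], [0, 0, 0]], [[0, 0, 0], [0, 0, 0]], [[0, 0, 0], [0, 0, 0]]]}}

```text
time_s: 29.3
tcp_pos: [0.451, -0.0154, 0.1515]
ee_rot: [-2.115, -2.322, -0.001]
contact_force: [-0.2, -0.3, -4.5]
grip_width: 0.0332
gripper_force: 40.0
```

```bash
python3 go.py .4512 -.0158 .0615 5.3
```

```text
t 29.3 tcp [ 0.451  -0.0154  0.1515] F [-0.2 -0.3 -4.5] w 0.0332 gf 40.0 q [ 0.85  0.3  -1.01  2.06  0.32  0.94 -0.23]
turn share of 180: [ 0.     -0.0002  0.0002] shift units now-frame [-0.0052  0.0012  0.9   ] target-frame [-0.0046  0.0013  0.9   ]
```

Call:
{"op": "servo_tool", "data": {"rows": [[[-0.003, 0.002, 0.1], [0, 0, 0]], [[0, 0, 0.15], [0, 0, 0]], [[0, 0, 0.15], [0, 0, 0]], [[0, 0, 0.15], [0, 0, 0]], [[0, 0, 0.08], [0, 0, 0]], [[0, 0, 0], [0, 0, 0]], [[0, 0, 0], [0, 0, 0]]]}}

```text
time_s: 30.18
tcp_pos: [0.4514, -0.016, 0.0888]
ee_rot: [2.116, 2.322, 0.001]
contact_force: [0.6, 0.2, -4.1]
grip_width: 0.0332
gripper_force: 40.0
```

Call:
{"op": "servo_tool", "data": {"rows": [[[0, 0, 0.08], [0, 0, 0]], [[0, 0, 0.08], [0, 0, 0]], [[0, 0, 0.06], [0, 0, 0]], [[0, 0, 0], [0, 0, 0]], [[0, 0, 0], [0, 0, 0]]]}}

```text
time_s: 30.8
tcp_pos: [0.4511, -0.0159, 0.0666]
ee_rot: [-2.116, -2.322, -0.0]
contact_force: [1.1, 0.1, -4.8]
grip_width: 0.0333
gripper_force: 40.0
```

Call:
{"op": "servo_tool", "data": {"rows": [[[0, 0, 0.02], [0, 0, 0]], [[0, 0, 0.016], [0, 0, 0]], [[0, 0, 0], [0, 0, 0]], [[0, 0, 0], [0, 0, 0]]]}}

```text
time_s: 31.3
tcp_pos: [0.451, -0.0161, 0.063]
ee_rot: [2.116, 2.322, 0.0]
contact_force: [0.1, -0.2, -5.2]
grip_width: 0.0329
gripper_force: 40.0
```

Call:
{"op": "servo_tool", "data": {"rows": [[[0, 0, 0.01], [0, 0, 0]], [[0, 0, 0], [0, 0, 0]], [[0, 0, 0], [0, 0, 0]]]}}

```text
time_s: 31.68
tcp_pos: [0.4509, -0.0161, 0.0619]
ee_rot: [-2.116, -2.322, -0.0]
contact_force: [-0.2, -0.4, -5.2]
grip_width: 0.0333
gripper_force: 40.0
```

Call:
{"op": "servo_tool", "data": {"rows": [[[0, 0, 0.008], [0, 0, 0]], [[0, 0, 0], [0, 0, 0]], [[0, 0, 0], [0, 0, 0]]]}}

```text
time_s: 32.05
tcp_pos: [0.4511, -0.0161, 0.0617]
ee_rot: [2.116, 2.321, -0.001]
contact_force: [-3.5, -0.5, 5.4]
grip_width: 0.033
gripper_force: 40.0
```

Call:
{"op": "servo_tool", "data": {"rows": [[[0, 0, 0], [0, 0, 0]], [[0, 0, 0], [0, 0, 0]], [[0, 0, 0], [0, 0, 0]], [[0, 0, 0], [0, 0, 0]], [[0, 0, -0.1], [0, 0, 0]], [[0, 0, -0.2], [0, 0, 0]], [[0, 0, -0.3], [0, 0, 0]], [[0, 0, -0.2], [0, 0, 0]]], "gripper": 0.3}}

```text
time_s: 33.05
tcp_pos: [0.4516, -0.0159, 0.1429]
ee_rot: [2.115, 2.321, 0.001]
contact_force: [0.2, 0.1, 0.2]
grip_width: 0.0644
gripper_force: 0.0
```

```bash
python3 go.py .6768 -.1563 .14 5.3
python3 - <<'E'
from fit import *
s=eyes.grab_frame("scene")[...,::-1];cv2.imwrite("pics/scene12.png",s)
for k,p in dict(blue=(.449,-.0158),white=(.6743,-.1558)).items():
    print(k,fit({"scene":s},k,dh(),p))
E
```

```text
t 33.05 tcp [ 0.4516 -0.0159  0.1429] F [0.2 0.1 0.2] w 0.0644 gf 0.0 q [ 0.85  0.32 -1.    2.07  0.34  0.92 -0.25]
turn share of 180: [0.0005 0.0001 0.0001] shift units now-frame [-1.6072  2.1125  0.0323] target-frame [-1.6064  2.1131  0.0286]
blue (array([ 0.44757668, -0.01648489]), np.float64(0.2057882756263512))
white (array([ 0.6742736, -0.1557573]), np.float64(0.09190596909264756))
```

Call:
{"op": "servo_tool", "data": {"rows": [[[-0.096, 0.127, 0], [0, 0, 0]], [[-0.209, 0.275, 0], [0, 0, 0]], [[-0.289, 0.38, 0], [0, 0, 0]], [[-0.321, 0.423, 0], [0, 0, 0]], [[-0.289, 0.38, 0], [0, 0, 0]], [[-0.225, 0.296, 0], [0, 0, 0]], [[-0.128, 0.169, 0], [0, 0, 0]], [[-0.049, 0.063, 0], [0, 0, 0]]]}}

```text
time_s: 34.1
tcp_pos: [0.6765, -0.1579, 0.1386]
ee_rot: [-2.117, -2.318, 0.002]
contact_force: [0.5, 0.5, 0.0]
grip_width: 0.0643
gripper_force: 0.0
```

Call:
{"op": "servo_tool", "data": {"rows": [[[0, 0, 0], [0, 0, 0]], [[0, 0, 0], [0, 0, 0]], [[0, 0, 0], [0, 0, 0]], [[0, 0, 0], [0, 0, 0]]]}}

```text
time_s: 34.6
tcp_pos: [0.676, -0.1564, 0.1415]
ee_rot: [2.116, 2.322, -0.0]
contact_force: [0.4, -0.2, 0.2]
grip_width: 0.0642
gripper_force: 0.0
```

```bash
python3 go.py .6768 -.1563 .0615 5.3
```

```text
t 34.6 tcp [ 0.676  -0.1564  0.1415] F [ 0.4 -0.2  0.2] w 0.0642 gf 0.0 q [ 0.7   0.73 -0.81  1.47  0.55  1.18 -0.1 ]
turn share of 180: [0.0001 0.0002 0.0001] shift units now-frame [5.000e-04 8.300e-03 8.004e-01] target-frame [1.000e-04 8.400e-03 8.004e-01]
```

Call:
{"op": "servo_tool", "data": {"rows": [[[0, 0.008, 0.15], [0, 0, 0]], [[0, 0, 0.25], [0, 0, 0]], [[0, 0, 0.25], [0, 0, 0]], [[0, 0, 0.15], [0, 0, 0]], [[0, 0, 0], [0, 0, 0]], [[0, 0, 0], [0, 0, 0]]]}}

```text
time_s: 35.35
tcp_pos: [0.6777, -0.1562, 0.0618]
ee_rot: [2.116, 2.321, 0.001]
contact_force: [0.5, 1.2, -0.5]
grip_width: 0.0645
gripper_force: 0.0
```

Call:
{"op": "servo_tool", "data": {"rows": [[[0, 0, 0], [0, 0, 0]], [[0, 0, 0], [0, 0, 0]], [[0, 0, 0], [0, 0, 0]], [[0, 0, 0], [0, 0, 0]], [[0, 0, 0], [0, 0, 0]]], "gripper": 1, "force": 5}}

```text
time_s: 35.98
tcp_pos: [0.6766, -0.1566, 0.0614]
ee_rot: [-2.116, -2.321, 0.001]
contact_force: [-3.3, -1.5, 2.3]
grip_width: 0.0339
gripper_force: 5.0
```

Call:
{"op": "servo_tool", "data": {"rows": [[[0, 0, 0], [0, 0, 0]], [[0, 0, -0.03], [0, 0, 0]], [[0, 0, -0.12], [0, 0, 0]], [[0, 0, -0.2], [0, 0, 0]], [[0, 0, -0.25], [0, 0, 0]], [[0, 0, -0.2], [0, 0, 0]], [[0, 0, -0.1], [0, 0, 0]], [[0, 0, 0], [0, 0, 0]]], "force": 40}}

```text
time_s: 36.98
tcp_pos: [0.6775, -0.1565, 0.1522]
ee_rot: [2.115, 2.321, 0.001]
contact_force: [-0.1, -0.5, -3.8]
grip_width: 0.0332
gripper_force: 40.0
```

```bash
python3 go.py .4456 -.0960 .150 5.3
```

```text
t 36.98 tcp [ 0.6775 -0.1565  0.1522] F [-0.1 -0.5 -3.8] w 0.0332 gf 40.0 q [ 0.7   0.72 -0.81  1.45  0.54  1.2  -0.09]
turn share of 180: [ 0.0005  0.0002 -0.    ] shift units now-frame [ 0.8167 -2.2534  0.018 ] target-frame [ 0.8169 -2.2532  0.022 ]
```

Call:
{"op": "servo_tool", "data": {"rows": [[[0.049, -0.135, 0], [0, 0, 0]], [[0.106, -0.293, 0], [0, 0, 0]], [[0.147, -0.406, 0], [0, 0, 0]], [[0.163, -0.451, 0], [0, 0, 0]], [[0.147, -0.406, 0], [0, 0, 0]], [[0.114, -0.315, 0], [0, 0, 0]], [[0.065, -0.18, 0], [0, 0, 0]], [[0.026, -0.067, 0], [0, 0, 0]]]}}

```text
time_s: 37.98
tcp_pos: [0.4434, -0.0959, 0.1506]
ee_rot: [-2.116, -2.321, 0.002]
contact_force: [0.1, -0.3, -3.1]
grip_width: 0.0331
gripper_force: 40.0
```

Call:
{"op": "servo_tool", "data": {"rows": [[[0, 0, 0], [0, 0, 0]], [[0, 0, 0], [0, 0, 0]], [[0, 0, 0], [0, 0, 0]], [[0, 0, 0], [0, 0, 0]]]}}

```text
time_s: 38.48
tcp_pos: [0.4455, -0.0958, 0.1511]
ee_rot: [-2.116, -2.322, -0.001]
contact_force: [0.3, -0.0, -4.0]
grip_width: 0.0327
gripper_force: 40.0
```

```bash
python3 go.py .4456 -.0960 .0615 5.3
```

```text
t 38.48 tcp [ 0.4455 -0.0958  0.1511] F [ 0.3 -0.  -4. ] w 0.0327 gf 40.0 q [ 1.02  0.31 -1.    2.05  0.33  0.94 -0.06]
turn share of 180: [ 0.0001 -0.0002  0.    ] shift units now-frame [-2.90e-03  4.00e-04  8.96e-01] target-frame [-2.40e-03  6.00e-04  8.96e-01]
```

Call:
{"op": "servo_tool", "data": {"rows": [[[-0.002, 0, 0.1], [0, 0, 0]], [[0, 0, 0.15], [0, 0, 0]], [[0, 0, 0.15], [0, 0, 0]], [[0, 0, 0.15], [0, 0, 0]], [[0, 0, 0.08], [0, 0, 0]], [[0, 0, 0], [0, 0, 0]], [[0, 0, 0], [0, 0, 0]]]}}

```text
time_s: 39.35
tcp_pos: [0.4456, -0.096, 0.0884]
ee_rot: [2.116, 2.321, 0.001]
contact_force: [1.1, 0.1, -3.2]
grip_width: 0.0332
gripper_force: 40.0
```

Call:
{"op": "servo_tool", "data": {"rows": [[[0, 0, 0.08], [0, 0, 0]], [[0, 0, 0.08], [0, 0, 0]], [[0, 0, 0.06], [0, 0, 0]], [[0, 0, 0], [0, 0, 0]], [[0, 0, 0], [0, 0, 0]]]}}

```text
time_s: 39.98
tcp_pos: [0.4452, -0.096, 0.0662]
ee_rot: [-2.116, -2.322, -0.0]
contact_force: [-0.1, 0.5, -4.0]
grip_width: 0.0332
gripper_force: 40.0
```

Call:
{"op": "servo_tool", "data": {"rows": [[[0, 0, 0.02], [0, 0, 0]], [[0, 0, 0.014], [0, 0, 0]], [[0, 0, 0], [0, 0, 0]], [[0, 0, 0], [0, 0, 0]]]}}

```text
time_s: 40.48
tcp_pos: [0.4452, -0.0961, 0.0628]
ee_rot: [2.116, 2.322, 0.0]
contact_force: [0.1, -0.6, -3.5]
grip_width: 0.0333
gripper_force: 40.0
```

Call:
{"op": "servo_tool", "data": {"rows": [[[0, 0, 0.01], [0, 0, 0]], [[0, 0, 0], [0, 0, 0]], [[0, 0, 0], [0, 0, 0]]]}}

```text
time_s: 40.85
tcp_pos: [0.4451, -0.0961, 0.0617]
ee_rot: [-2.116, -2.322, -0.0]
contact_force: [0.5, -0.4, -4.1]
grip_width: 0.0335
gripper_force: 40.0
```

Call:
{"op": "servo_tool", "data": {"rows": [[[0, 0, 0.008], [0, 0, 0]], [[0, 0, 0], [0, 0, 0]], [[0, 0, 0], [0, 0, 0]]]}}

```text
time_s: 41.22
tcp_pos: [0.4453, -0.0961, 0.0613]
ee_rot: [2.116, 2.322, -0.0]
contact_force: [-3.8, -0.4, 4.9]
grip_width: 0.0329
gripper_force: 40.0
```

Seated. Release, retreat up, and look.

Call:
{"op": "servo_tool", "data": {"rows": [[[0, 0, 0], [0, 0, 0]], [[0, 0, 0], [0, 0, 0]], [[0, 0, 0], [0, 0, 0]], [[0, 0, 0], [0, 0, 0]], [[0, 0, -0.1], [0, 0, 0]], [[0, 0, -0.3], [0, 0, 0]], [[0, 0, -0.4], [0, 0, 0]], [[0, 0, -0.3], [0, 0, 0]]], "gripper": 0.3}}

```text
time_s: 42.22
tcp_pos: [0.4456, -0.0958, 0.1729]
ee_rot: [2.115, 2.322, 0.001]
contact_force: [-0.5, -0.5, -0.3]
grip_width: 0.0644
gripper_force: 0.0
```

Call:
{"op": "servo_tool", "data": {"rows": [[[0, 0, 0], [0, 0, 0]], [[0, 0, 0], [0, 0, 0]], [[0, 0, 0], [0, 0, 0]], [[0, 0, 0], [0, 0, 0]]]}}

```text
time_s: 42.72
tcp_pos: [0.4445, -0.0958, 0.1702]
ee_rot: [-2.115, -2.321, 0.0]
contact_force: [-0.5, -0.4, -0.1]
grip_width: 0.0643
gripper_force: 0.0
```

Run:
```python
from fit import *
s=eyes.grab_frame("scene")[...,::-1]
cv2.imwrite("pics/c13.png",cv2.resize(s[100:340,130:450],(800,600)))
```

```text
(no output)
```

View pics/c13.png

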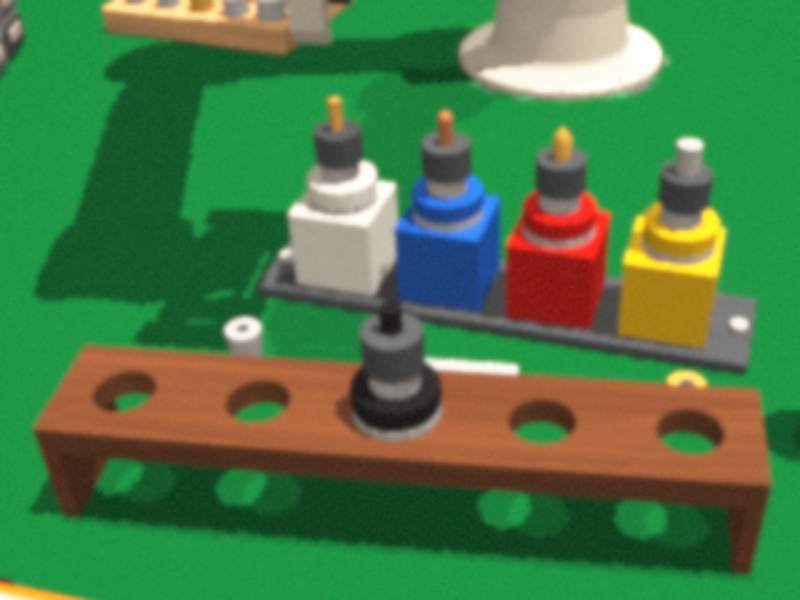

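The crop shows all four holders seated upright in their own pots: white (342,190), blue (447,205), red (560,225) and yellow (682,235). The black spare is still in the rack at (395,400), and the gripper is clear.

```bash
python3 -c "
from cell import ticket
print(ticket.finish_job())"
```

```text
the job is handed in; nothing more can be done
None
```

The job is handed in: red, yellow, blue and white were each lowered taper first into their own pots in that order, seated and upright in the last picture. The black spare was left untouched, and it took about 43 s of the 112 s allowed.

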